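# Find the hidden sensor well of a block heater by feel and seat the probe

### The arm

A 7-joint arm with a two-finger parallel gripper is mounted at the origin on a cart in front of the work surface, level with it; the furniture and walls round the work are solid. World frame = base frame: x ahead of the robot, y to its left, z up, the work surface at z = 0. Lengths are in m, angles in rad, forces in N, time in s.
With the tool pointing down it reaches from about 0.4 to 0.875 m from the base axis. Payload 6.5 kg.
Tool frame: the origin (TCP) lies at the very end of the fingers, on their centre line; the grasp point (between the pads) lies 19 mm behind it; z points along the fingers, y is the line along which they close (so a half turn about z gives the same grasp; the last joint's range is limited). The gripper opens to 88 mm and grips with 3 to 60 N. Pads are 18 mm wide; open, the fingers measure 123 mm over their backs; the gripper's body (75 mm by 187 mm) begins 45 mm behind the grasp point.
Start: joints at [-1.189, 0.536, -0.004, 1.538, 0.003, 1.067, -0.071], TCP at [0.281, 0.586, 0.239] pointing down, gripper open.
Joint ranges: [-2.7, 2.7], [-0.37, 2.16], [-1.27, 1.26], [0.24, 2.4], [-1.31, 4.45], [0.19, 1.91], [-2.76, 2.76]. Speed limits (rad/s): [2.39, 2.39, 3.14, 3.14, 3.14, 3.14, 3.14].

### API

Orientations are given as [roll, pitch, yaw] about the fixed x, y, z axes, in that order (R = Rz(yaw) Ry(pitch) Rx(roll)).
In Python, from plant import sensors, eyes, ticket, spot_in, outline_of gives the robot as it stands.
- The arm moves only by the tool arm_command, never from a script. Its argument "increments" is a list of rows, each an object with "linear": the shift along the tool's x, y, z in mm, a list of three; "turn": the turn about the tool's z in rad. In form: [{"linear": [x, y, z], "turn": turn}, ...]. A call has 1 to 5 rows; each row shifts and turns the commanded pose from where the row before left it, along the tool's axes as they then stand; what a row does not reach is not made up. A row lasts 1/8 s, in which the tool goes at most 62.5 mm and 10.7 degrees, less where a joint would pass 70% of its speed; a pose out of reach is approached as far as the arm can. A call is refused whole if a number of a shift passes 62.5 or a number of a turn 0.188, either way. A call with a gripper value outside its range is refused whole. "hand" is the finger opening in mm, from 0 to 88.1, set as the call begins (left out, the last holds). The fingers move at their own pace and stop on an object; "newtons" is the grip in N (left out, the last holds). Time passes only in rows, so rows that do not move let the fingers close. It gives the time, the measured TCP pose, the force, the opening and the grip force at its end, in the units of the state.
- sensors.read_state(): the state, without advancing time (a new reading comes with each control period).
- eyes.capture(name): name is "side" or "top"; returns a dict with "frame" (400x640x3 uint8, red, green, blue), "fx", "fy", "cx", "cy" (pixels), "camera_from_world" (4x4, takes a point from world to camera coordinates). Camera axes: x right, y down, z forward; pixel columns grow to the right and rows downward; lengths in m; the calibration is good to about 2 mm. A picture is of the moment at which its call begins. There is no depth.
- ticket.hand_in(): hands the job in; it is judged then, once.
Trained networks look in a picture, given as the dict that the camera call returned (one of the last four; its "shot" number tells which), for a name from the list of things; names that differ only in an ending like _2 or _b are one class to them, and where a whole thing is asked for, a point or a joint stands for the part that bears it (a point fixed in the world has none). Each returns a list of dicts, best first, with "score" (0 to 1); they miss things now and then, are a little off and sometimes report something else, mostly with a low value. They report only what shows in the picture. A call takes as long as a camera call. They do not tell look-alikes from the thing itself.
- spot_in(query, picture): "position" ([column, row] in pixels, amid what is visible of it).
- outline_of(query, picture): "pixels" (400x640 bool, what is visible of it) and "position" ([column, row] in pixels, amid what is visible of it).
The state is a dict: "time": time; "joints": joint angles; "joint_velocities": joint speeds; "joint_efforts": joint torques, N m; "eef_pos": TCP position; "eef_rot": TCP orientation; "force": force on the tool from outside, world axes, zero at the start; "torque": the same for the moment, N m; "opening": finger opening in m; "gripper_force": force on a finger pad.
Only numpy, scipy, OpenCV 4.12 (cv2) and the standard library are available. Lean on these libraries where they do the work, as an engineer would, in place of code of your own. Each camera call takes 0.05 s, during which the arm holds its last target. There are 200 camera calls.

### The job

Take the wireless temperature probe out of its parking stand and feel with its sprung tip along the white line on the block heater's dark cover until the tip drops into the hidden sensor well. Then push the probe down until its collar sits flat on the cover, and let go so that it stands there upright. Go gently: the stem must never be pressed or pushed sideways with more than about 20 N; leave the other things on the bench where they are.

Things in the scene. Friction and masses are not known exactly. Their poses are not given: they have to be found in the camera images.
- probe: temperature probe: white square handle 22 x 22 mm, 70 mm tall, orange band at its foot, on a dark round collar (26 mm wide, 6 mm high). Origin: centre of the collar's underside; z up the handle, x and y square to its faces. Handle from 6 to 76 mm above the origin; the stem sticks out 22 mm below it. About 170 g. It starts upright in the stand, its collar on the stand's top.
- probe_stem: the probe's steel stem, 9 mm thick with a round tip, 22 mm long below the collar and sprung: pushed on its tip it slides up into the handle by at most 10 mm, with 1.8 N at first and 4.8 N at 10 mm; beyond that it is rigid. Origin: equal to the probe's while the stem is fully out; it rises with the stem.
- probe_tip (a point): the lowest point of the stem's round tip, 22 mm below the collar's underside when the stem is fully out.
- stand: dark square parking stand, fixed to the bench, 60 x 60 mm (72 x 72 mm blue foot) and 40 mm tall, with an upright round bore of 13 mm, 32 mm deep, at its centre. Origin: centre of its underside; z up.
- heater: block heater, fixed: light grey case with blue top frame, 130 (x) x 232 (y) x 73 mm tall; origin at the centre of its underside, z up, control panel on its -x side. A window in the top frame, 44 mm (x) by 104 mm (y), centred over the origin, shows the flat rigid dark cover, 3 mm below the frame's top. A thin white line runs on the cover along the heater's y axis at x = 0.
- cover_mid (a point): middle of the window on the cover's top, 70 mm above the heater's origin, same axes. Centred on the white line, at most 30 mm from this point either way along y, lies the hidden sensor well: a square hole 15 x 15 mm, 40 mm deep, closed flush by a shutter of the cover's own finish, so it cannot be seen. The shutter gives way to the tip with 0.2 to 0.6 N.
- well_plate: clear 96-well microplate, 86 x 128 x 14 mm, left of and behind the stand. A bystander: leave it. Origin: centre of its underside.
- petri_dish: small round clear dish, 57 mm across, 14 mm tall, behind the heater. A bystander: leave it. Origin: centre of its underside.
- calculator: black pocket calculator, 68 x 118 x 11 mm, behind the heater. A bystander: leave it. Origin: centre of its underside.
- composition_book: notebook with black and white marbled cover, 247 x 192 x 18 mm, on the right. A bystander: leave it. Origin: centre of its underside.
- sticky_pad: yellow note pad, 77 x 128 x 19 mm, on the right. A bystander: leave it. Origin: centre of its underside.
Mind the look-alikes: they are no part of the job. What is shaped like the probe but yellow is not meant.

How it is judged:
On the way, in this order (a step that is already met when the one before it is completed fails the run):
1. the probe is drawn clear of its stand, its tip higher than the stand's top (z of probe_tip in the frame of stand above 0.045 m), for 0.1 s.
2. the probe's tip is put to the heater's cover (or into the well) inside the window (x of probe in the frame of heater between -0.02 and 0.02 m and y of probe in the frame of heater between -0.05 and 0.05 m and z of probe_tip in the frame of heater below 0.0725 m and contact force between probe_stem and anything else above 0.3 N), for 0.05 s.
At the end, for the whole second after the job is handed in: the probe stands at rest in the sensor well: its collar's underside within 2.5 mm of the cover's top (67 to 72.5 mm above the heater's underside), its tip more than 16 mm below the cover's top, inside the window, upright within 0.12 rad (x of probe in the frame of heater between -0.02 and 0.02 m and y of probe in the frame of heater between -0.05 and 0.05 m and z of probe in the frame of heater between 0.067 and 0.0725 m and z of probe_tip in the frame of heater below 0.054 m and angle between probe's own z axis and vertical below 0.12 rad and linear speed of probe below 0.02 m/s); the robot touches nothing.
It fails at once if the stem is pressed or pushed with more than 20 N (contact force between probe_stem and anything else above 20 N).
It fails at once if a bystander (well plate, petri dish, calculator, notebook, note pad) is moved by more than 30 mm (distance of any of well_plate, petri_dish, calculator, composition_book, sticky_pad from where it was at the start of the episode above 0.03 m).
It also fails if it takes over 59 s, if anything falls off the work surface, if the arm or the gripper's body presses on something with over 40 N, if the wrist force passes 120 N, or if a joint passes its speed limit or range.

## Working session

There is one attempt and no reset: what is moved stays moved. The work goes in short steps, Python scripts to look and compute and a tool call to move; the robot and the scene stay as the last step left them, time stands still between calls to the robot, and variables do not carry over. Pictures are saved under pics/ and viewed, at most 10 in all, crops included, and the job is handed in when it is done.

Besides the shell and the picture viewer there is one more tool, called after "Emit:" in YAML: its name, and indented under it one key for each argument. arm_command: Moves the arm, as the interface text tells. Its arguments: {"type":"object","properties":{"increments":{"type":"array"},"hand":{"type":"number"},"newtons":{"type":"number"}},"required":["increments"]}

```bash
mkdir -p pics; cat > h.py <<'E'
import numpy as np,cv2
from plant import sensors,eyes,ticket,spot_in,outline_of
def cap(n,save=None):
    p=eyes.capture(n)
    if save: cv2.imwrite('pics/'+save,p['frame'][:,:,::-1])
    return p
def ray(p,uv):
    T=np.array(p['camera_from_world']);R=T[:3,:3];c=-R.T@T[:3,3]
    d=R.T@np.array([(uv[0]-p['cx'])/p['fx'],(uv[1]-p['cy'])/p['fy'],1]);return c,d
def atz(p,uv,z):
    c,d=ray(p,uv);return c+d*(z-c[2])/d[2]
def proj(p,X):
    T=np.array(p['camera_from_world']);q=T[:3,:3]@np.array(X)+T[:3,3]
    return np.array([p['fx']*q[0]/q[2]+p['cx'],p['fy']*q[1]/q[2]+p['cy']])
E
python3 - <<'E'
from h import *
a=cap('top','t0.png');b=cap('side','s0.png')
for n,p in (('top',a),('side',b)):
    print(n,ray(p,(320,200)))
    for q in ['probe','stand','heater']:
        print(q,[(np.round(r['position']),round(r['score'],2)) for r in spot_in(q,p)][:4])
s=sensors.read_state();print(s['eef_pos'],s['eef_rot'],s['time'],s['force'])
cv2.imwrite('pics/c0.png',np.vstack([a['frame'],b['frame']])[:,:,::-1][::1])
E
```

```text
top (array([0.33032186, 0.07073733, 1.05178056]), array([ 0.21302946, -0.04074995, -0.9762563 ]))
probe [(array([179., 282.]), 0.65), (array([207., 189.]), 0.44)]
stand [(array([213., 247.]), 0.69)]
heater [(array([300., 233.]), 0.55)]
side (array([0.54430971, 1.29527691, 0.67079664]), array([-0.01712788, -0.90933394, -0.41609377]))
probe [(array([378., 271.]), 0.61), (array([340., 250.]), 0.57)]
stand [(array([340., 274.]), 0.62)]
heater [(array([331., 224.]), 0.93)]
[0.28137358 0.58582887 0.2385951 ] [-3.14133027e+00  4.32177447e-05  2.69387086e+00] 0.4 [-0.24932405  0.00283226 -0.1587113 ]
```

View pics/t0.png

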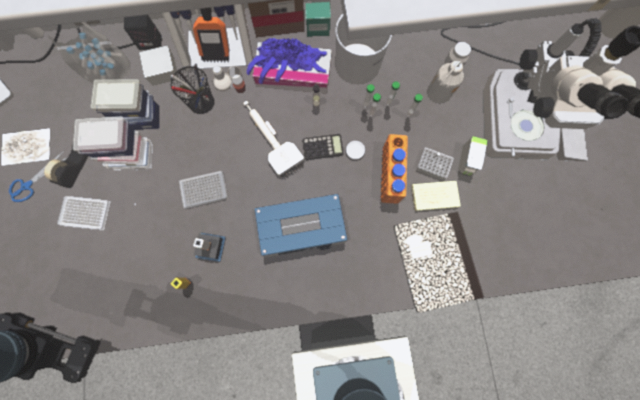

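View pics/s0.png

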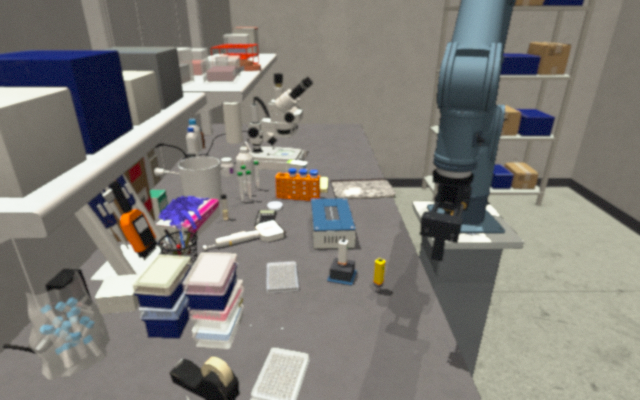

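The top view shows the heater at (300,225) and the stand at (208,247) with the white probe top at (198,243). Two things look like the probe: the white one at (198,243) top / (342,250) side, and the yellow one at (180,283) / (379,271). The white one in the dark stand fits the description. I'll confirm that in a crop.

```bash
python3 - <<'E'
from h import *
a=cap('top');b=cap('side')
t=a['frame'];s=b['frame']
A=cv2.resize(t[180:300,165:365],(800,480),interpolation=cv2.INTER_CUBIC)
cv2.imwrite('pics/c1.png',A[:,:,::-1])
B=cv2.resize(s[190:300,300:400],(500,550),interpolation=cv2.INTER_CUBIC)
cv2.imwrite('pics/c2.png',B[:,:,::-1])
o=outline_of('heater',a)[0]['pixels'].astype(np.uint8)
print('heater rect',cv2.minAreaRect(cv2.findNonZero(o)))
# blue frame mask
hsv=cv2.cvtColor(t,cv2.COLOR_RGB2HSV)
m=((hsv[...,0]>95)&(hsv[...,0]<120)&(hsv[...,1]>90)).astype(np.uint8);m[:, :250]=0;m[:,350:]=0;m[:190]=0;m[260:]=0
r=cv2.minAreaRect(cv2.findNonZero(m));print(r)
bx=cv2.boxPoints(r);P=np.array([atz(a,u,.073) for u in bx]);print(P.round(4),P.mean(0))
e=P-np.roll(P,1,0);print(np.linalg.norm(e,axis=1),np.degrees(np.arctan2(e[:,1],e[:,0])))
# white probe top in top view and side
for nm,p,w in (('top',a,(185,230,215,260)),('side',b,(330,230,356,268))):
    x0,y0,x1,y1=w;g=p['frame'][y0:y1,x0:x1].min(2)
    mm=(g>150).astype(np.uint8);ys,xs=np.nonzero(mm);print(nm,xs.min()+x0,xs.max()+x0,ys.min()+y0,ys.max()+y0,xs.mean()+x0,ys.mean()+y0,len(xs))
    if nm=='top': print(atz(a,(xs.mean()+x0,ys.mean()+y0),.116),cv2.minAreaRect(cv2.findNonZero(mm)))
E
```

```text
heater rect ((300.48846435546875, 225.42483520507812), (52.07958984375, 86.44451141357422), 81.25383758544922)
((299.9324035644531, 224.59461975097656), (45.867313385009766, 83.18588256835938), 80.53767395019531)
[[ 0.5433  0.2074  0.073 ]
 [ 0.5511 -0.0186  0.073 ]
 [ 0.4259 -0.0203  0.073 ]
 [ 0.4194  0.1999  0.073 ]] [0.48492768 0.09211308 0.073     ]
[0.12411733 0.22609521 0.12517437 0.22032212] [   3.46531607  -88.02801633 -179.19124113   91.69283959]
top 193 203 238 247 197.84285714285716 242.62857142857143 70
[0.46637337 0.35426187 0.116     ] ((12.799999237060547, 12.59999942779541), (8.854375839233398, 9.486831665039062), 18.43494987487793)
side 338 348 239 245 342.86538461538464 241.98076923076923 52
```

View pics/c1.png

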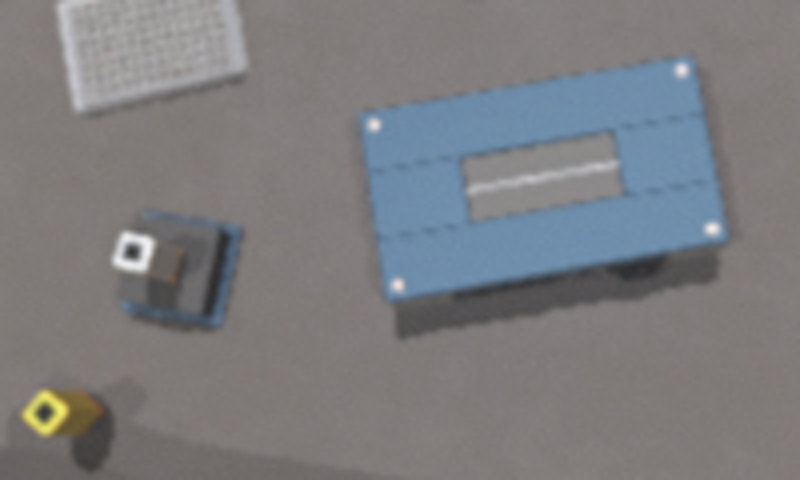

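View pics/c2.png

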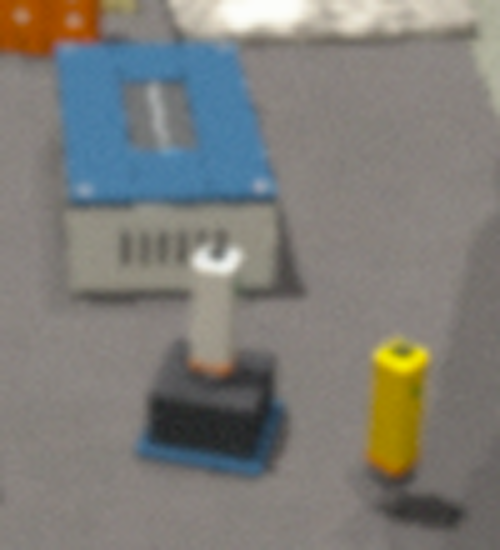

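The crops confirm it: the white handle stands in the dark stand with the blue foot (top view ~(198,243)), and the yellow look-alike stands free at (176,283). The window and white line are clear, with the line running from about (282,227) to (319,221). Next come the exact poses.

```bash
python3 - <<'E'
from h import *
from scipy.optimize import least_squares
a=cap('top');b=cap('side')
def up(p,w,k=8):
    x0,y0,x1,y1=w;return cv2.resize(p['frame'][y0:y1,x0:x1],None,fx=k,fy=k,interpolation=cv2.INTER_CUBIC)
def back(u,w,k=8): return np.array([w[0]+(u[0]+.5)/k-.5,w[1]+(u[1]+.5)/k-.5])
# probe top
w=(188,232,212,256);m=(up(a,w).min(2)>150).astype(np.uint8)
c=max(cv2.findContours(m,0,1)[0],key=cv2.contourArea);r=cv2.minAreaRect(c)
P=np.array([atz(a,back(u,w),.116) for u in cv2.boxPoints(r)]);e=P-np.roll(P,1,0)
print('probe',P.mean(0),np.linalg.norm(e,axis=1),np.degrees(np.arctan2(e[:,1],e[:,0])))
# side top: triangulate
w2=(330,230,356,256);m=(up(b,w2).min(2)>165).astype(np.uint8)
c2=max(cv2.findContours(m,0,1)[0],key=cv2.contourArea);x,y,ww,hh=cv2.boundingRect(c2);ub=back((x+ww/2,y+hh/2),w2)
print('side px',ub,'pred',proj(b,P.mean(0)),'atz',atz(b,ub,.116))
# stand foot blue
w3=(190,225,235,270);h=cv2.cvtColor(up(a,w3),cv2.COLOR_RGB2HSV);m=((h[...,0]>95)&(h[...,0]<120)&(h[...,1]>90)).astype(np.uint8)
r=cv2.minAreaRect(cv2.findNonZero(m));S=np.array([atz(a,back(u,w3),.004) for u in cv2.boxPoints(r)]);e=S-np.roll(S,1,0)
print('stand',S.mean(0),np.linalg.norm(e,axis=1),np.degrees(np.arctan2(e[:,1],e[:,0])))
# heater window
C=lambda x,y:(165+(x+.5)/4-.5,180+(y+.5)/4-.5)
D=np.array([atz(a,C(*u),.074) for u in [(374,125),(683,70),(712,229),(397,285)]])
print('dots',D.mean(0),D.round(4));v=D[0]-D[1]+D[3]-D[2];print('yaw',np.degrees(np.arctan2(v[1],v[0]))-90)
w4=(275,205,325,240);g=up(a,w4);h=cv2.cvtColor(g,cv2.COLOR_RGB2HSV)
for nm,m in (('win',(h[...,1]<60)),('line',(h[...,1]<60)&(g.min(2)>165))):
    n,l,st,_=cv2.connectedComponentsWithStats(m.astype(np.uint8));print(st.tolist()[:5])
    c=l==1+np.argmax(st[1:,4]);r=cv2.minAreaRect(cv2.findNonZero(c.astype(np.uint8)))
    W=np.array([atz(a,back(u,w4),.07) for u in cv2.boxPoints(r)]);e=W-np.roll(W,1,0)
    print(nm,W.mean(0),np.linalg.norm(e,axis=1),np.degrees(np.arctan2(e[:,1],e[:,0])))
w5=(318,190,352,230);g=up(b,w5);h=cv2.cvtColor(g,cv2.COLOR_RGB2HSV)
m=h[...,1]<60
n,l,st,_=cv2.connectedComponentsWithStats(m.astype(np.uint8));
for i in range(1,n):
  x,y,ww,hh,ar=st[i]
  if ar>500 and x>0 and y>0: print('sidewin',back((x+ww/2,y+hh/2),w5),atz(b,back((x+ww/2,y+hh/2),w5),.07))
E
```

```text
probe [0.46667489 0.35447504 0.116     ] [0.02508083 0.02495815 0.02522113 0.02491716] [  67.77883901  -18.65665149 -112.29547805  161.02608602]
side px [343.0625 241.875 ] pred [341.80520589 241.53323216] atz [0.46338103 0.35631651 0.116     ]
stand [0.45734141 0.32394391 0.004     ] [0.0040034  0.06413839 0.00405534 0.06412753] [  72.06984358  -15.09192166 -108.04763304  164.86210571]
dots [0.48633803 0.0916982  0.074     ] [[ 0.5363  0.1998  0.074 ]
 [ 0.546  -0.0127  0.074 ]
 [ 0.4358 -0.0161  0.074 ]
 [ 0.4272  0.1958  0.074 ]]
yaw 2.468588889024957
[[0, 0, 400, 280, 70339], [41, 63, 328, 182, 41661]]
win [0.4869361  0.09187025 0.07      ] [0.04584197 0.1070852  0.04603761 0.10607439] [   3.30244498  -87.55750834 -177.95947085   92.33463744]
[[0, 0, 400, 280, 108521], [59, 123, 292, 64, 3479]]
line [0.48686642 0.09176487 0.07      ] [0.00569903 0.09988811 0.00572147 0.09977036] [   3.12096008  -87.74902582 -178.06170203   92.23776279]
sidewin [331.5    212.6875] [0.48247538 0.08538234 0.07      ]
```

Emit:
arm_command:
  increments:
    - {"linear": [-50,-24,0],"turn": 0}
    - {"linear": [-54,-26,0],"turn": 0}
    - {"linear": [-54,-26,0],"turn": 0}
    - {"linear": [-54,-26,0],"turn": 0}
    - {"linear": [-54,-26,0],"turn": 0}
  hand: 88

```text
time: 1.27
eef_pos: [0.4669, 0.3538, 0.239]
eef_rot: [3.141, 0.0, 2.694]
force: [0.0, 1.1, -0.9]
opening: 0.0877
gripper_force: 0.0
```

Emit:
arm_command:
  increments:
    - {"linear": [0,0,20],"turn": -0.09}
    - {"linear": [0,0,40],"turn": 0}
    - {"linear": [0,0,20],"turn": 0}
    - {"linear": [0,0,0],"turn": 0}

```text
time: 1.78
eef_pos: [0.4649, 0.3546, 0.1574]
eef_rot: [-3.139, -0.001, 2.784]
force: [0.5, -0.6, 0.1]
opening: 0.088
gripper_force: 0.0
```

Emit:
arm_command:
  increments:
    - {"linear": [0,0,30],"turn": 0}
    - {"linear": [0,0,35],"turn": 0}
    - {"linear": [0,0,20],"turn": 0}
    - {"linear": [0,0,6],"turn": 0}
    - {"linear": [0,0,0],"turn": 0}

```text
time: 2.4
eef_pos: [0.4663, 0.3558, 0.0684]
eef_rot: [3.141, 0.0, 2.784]
force: [-0.2, -1.2, -1.0]
opening: 0.0879
gripper_force: 0.0
```

Emit:
arm_command:
  increments:
    - {"linear": [0,0,0],"turn": 0}
    - {"linear": [0,0,0],"turn": 0}
    - {"linear": [0,0,0],"turn": 0}
    - {"linear": [0,0,0],"turn": 0}
    - {"linear": [0,0,0],"turn": 0}
  hand: 10
  newtons: 8

```text
time: 3.02
eef_pos: [0.4658, 0.3554, 0.0678]
eef_rot: [3.142, 0.0, 2.784]
force: [-1.0, -0.2, 0.3]
opening: 0.0402
gripper_force: 0.0
```

Emit:
arm_command:
  increments:
    - {"linear": [0,0,0],"turn": 0}
    - {"linear": [0,0,0],"turn": 0}
    - {"linear": [0,0,0],"turn": 0}
    - {"linear": [0,0,0],"turn": 0}
    - {"linear": [0,0,0],"turn": 0}

```text
time: 3.65
eef_pos: [0.4655, 0.3547, 0.0675]
eef_rot: [-3.14, -0.0, 2.784]
force: [-0.3, -2.7, 0.7]
opening: 0.0218
gripper_force: 8.0
```

```bash
python3 - <<'E'
from h import *
b=cap('side')
cv2.imwrite('pics/g1.png',cv2.resize(b['frame'][180:300,290:410],(600,600),interpolation=cv2.INTER_CUBIC)[:,:,::-1])
s=sensors.read_state();print(s['opening'],s['gripper_force'],s['force'],s['torque'])
E
```

```text
0.021755299244821693 7.997382036410272 [-1.89079206 -3.5770242   0.44552858] [-0.78020002  0.30383362  0.01795869]
```

View pics/g1.png

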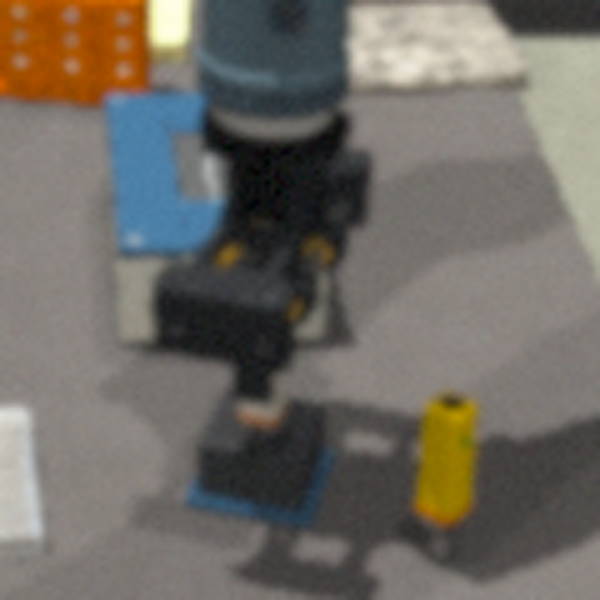

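The grasp is good: opening 21.8 mm, 8 N. Next I grip firmer and lift straight out.

Emit:
arm_command:
  increments:
    - {"linear": [0,0,0],"turn": 0}
    - {"linear": [0,0,-8],"turn": 0}
    - {"linear": [0,0,-15],"turn": 0}
    - {"linear": [0,0,-20],"turn": 0}
    - {"linear": [0,0,-25],"turn": 0}
  newtons: 20

```text
time: 4.32
eef_pos: [0.4663, 0.3567, 0.1377]
eef_rot: [3.139, 0.001, 2.784]
force: [-0.7, -0.4, -1.7]
opening: 0.0215
gripper_force: 20.0
```

Emit:
arm_command:
  increments:
    - {"linear": [0,0,-15],"turn": -0.1}
    - {"linear": [0,0,0],"turn": -0.1}
    - {"linear": [0,0,0],"turn": -0.1}
    - {"linear": [0,0,0],"turn": -0.1}
    - {"linear": [0,0,0],"turn": 0}

```text
time: 4.95
eef_pos: [0.4665, 0.3565, 0.1521]
eef_rot: [3.139, 0.002, -3.1]
force: [-0.1, 0.3, -1.7]
opening: 0.0216
gripper_force: 20.0
```

```bash
python3 - <<'E'
from h import *
b=cap('side')
s=sensors.read_state();print(s['opening'],s['gripper_force'],s['force'],s['torque'],s['eef_pos'],s['eef_rot'],s['joints'])
cv2.imwrite('pics/g2.png',cv2.resize(b['frame'][180:280,290:410],(720,600),interpolation=cv2.INTER_CUBIC)[:,:,::-1])
E
```

```text
0.021883166804803064 19.99646957614459 [-0.98113663  0.6518202  -2.14855737] [0.05229881 0.0572617  0.02614517] [0.46634668 0.35630977 0.15188577] [ 3.13954199e+00  1.73961027e-03 -3.10120997e+00] [-0.678528    0.53539329 -0.0673924   1.77963154  0.04614603  0.82544397
  0.84344873]
```

View pics/g2.png

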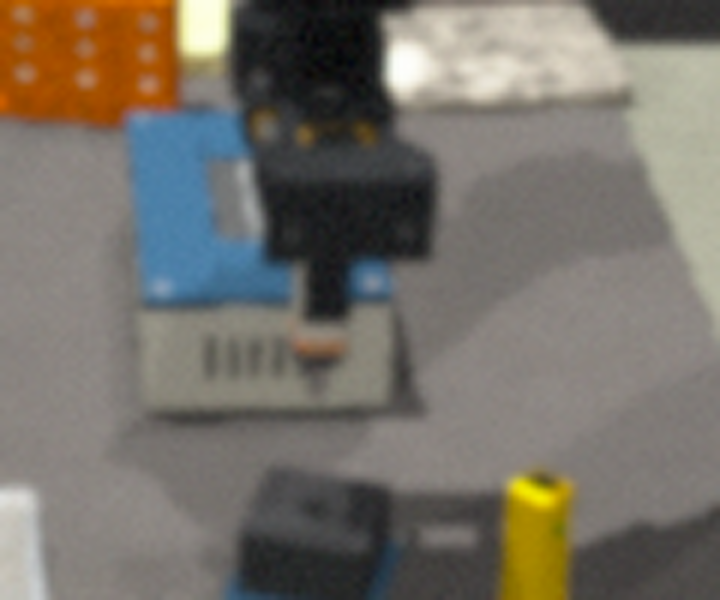

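The probe hangs upright and clear of the stand, band centre at crop (320,345) and stem at (318,385). The empty bore is at crop (315,510). Next is the near (+y) end of the line.

Emit:
arm_command:
  increments:
    - {"linear": [-1.6,-40,0],"turn": 0}
    - {"linear": [-1.6,-50,0],"turn": 0}
    - {"linear": [-1.6,-52,0],"turn": 0}
    - {"linear": [-1.6,-50,0],"turn": 0}
    - {"linear": [-1.6,-35,0],"turn": 0}

```text
time: 5.62
eef_pos: [0.484, 0.1267, 0.1514]
eef_rot: [-3.142, 0.002, -3.103]
force: [0.8, -0.0, -1.7]
opening: 0.0222
gripper_force: 20.0
```

Emit:
arm_command:
  increments:
    - {"linear": [0,0,10],"turn": 0}
    - {"linear": [0,0,6],"turn": 0}
    - {"linear": [0,0,0],"turn": 0}
    - {"linear": [0,0,0],"turn": 0}

```text
time: 6.12
eef_pos: [0.4834, 0.1301, 0.1348]
eef_rot: [3.141, 0.0, -3.098]
force: [-0.2, -0.2, -1.9]
opening: 0.0216
gripper_force: 20.0
```

```bash
python3 - <<'E'
from h import *
b=cap('side')
s=sensors.read_state();print(s['time'],s['opening'],s['force'],s['eef_pos'],s['eef_rot'])
k=8;im=cv2.resize(b['frame'][185:245,295:375],None,fx=k,fy=k,interpolation=cv2.INTER_CUBIC).copy()
# expected line: draw nominal x marks (white line ends predicted from top calibration)
c0=np.array([.4868,.0918,.07]);ey=np.array([-.042,.999,0])
for y in (-.052,.038,.052):
    u=proj(b,c0+y*ey);print(y,u)
p=np.array(s['eef_pos'])
for dx in (0,.002,.004): print(dx,proj(b,p+[dx,0,-.0495]),proj(b,p+[dx,0,-.0275]))
cv2.imwrite('pics/g3.png',im[:,:,::-1])
E
```

```text
6.175 0.02159872979352584 [ 0.40419836 -0.43071694 -2.44833235] [0.48345658 0.12982933 0.13487046] [ 3.14125814e+00  3.52005022e-04 -3.09814351e+00]
-0.052 [329.07283566 206.86842908]
0.038 [331.24202936 218.71782568]
0.052 [331.60381809 220.69412598]
0 [331.86012752 214.52921946] [331.98138745 208.44804191]
0.002 [331.24634933 214.53088303] [331.36312289 208.44963261]
0.004 [330.63255409 214.53254666] [330.74484103 208.45122337]
```

View pics/g3.png

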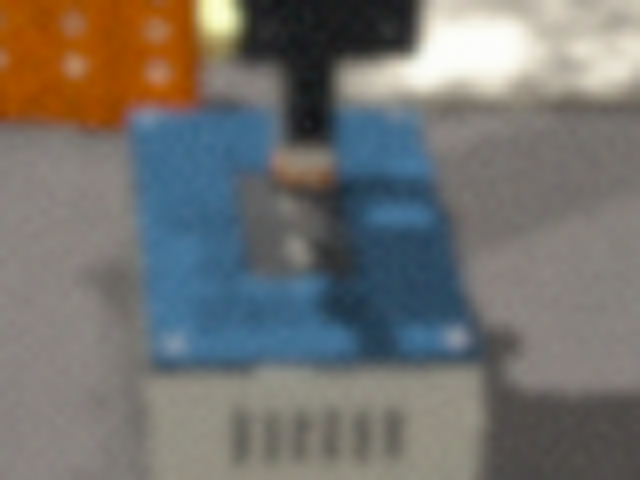

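The side crop shows the probe over the line: band centre ~(304,165), near line end ~(302,250). I'll refine the x offset numerically.

```bash
python3 - <<'E'
from h import *
b=cap('side');k=8
g=cv2.resize(b['frame'][185:245,295:375],None,fx=k,fy=k,interpolation=cv2.INTER_CUBIC)
h=cv2.cvtColor(g,cv2.COLOR_RGB2HSV)
f=lambda x:295+(x+.5)/k-.5
orange=(h[...,0]<18)&(h[...,1]>60);orange[:, :265]=0;orange[:,345:]=0;orange[:145]=0;orange[195:]=0
for y in range(160,190,6):
    xs=np.nonzero(orange[y])[0]; print('or',y,len(xs),xs.min() if len(xs) else 0,xs.max() if len(xs) else 0)
v=g[...,:].mean(2)
for y in range(195,275,6):
    r=v[y,245:365];bl=np.nonzero(h[y,200:400,1]<70)[0]+200
    print(y,'bright',245+int(np.argmax(r)),round(r.max()),'dark',245+int(np.argmin(r)),round(r.min()),'win',bl.min() if len(bl) else 0,bl.max() if len(bl) else 0)
E
```

```text
or 160 13 277 289
or 166 49 275 323
or 172 56 274 329
or 178 57 275 331
or 184 53 279 331
195 bright 281 99 dark 331 52 win 238 338
201 bright 283 111 dark 331 51 win 239 337
207 bright 286 118 dark 334 52 win 239 338
213 bright 287 113 dark 334 55 win 240 341
219 bright 291 104 dark 334 58 win 242 341
225 bright 296 101 dark 336 61 win 243 342
231 bright 294 106 dark 344 60 win 244 345
237 bright 293 119 dark 343 59 win 244 346
243 bright 295 129 dark 340 55 win 246 347
249 bright 295 134 dark 326 53 win 247 348
255 bright 297 131 dark 326 49 win 248 350
261 bright 298 122 dark 327 49 win 249 352
267 bright 298 110 dark 333 48 win 251 350
273 bright 298 104 dark 345 52 win 258 345
```

Emit:
arm_command:
  increments:
    - {"linear": [-1.8,0,8],"turn": 0}
    - {"linear": [0,0,5],"turn": 0}
    - {"linear": [0,0,1.5],"turn": 0}
    - {"linear": [0,0,1.5],"turn": 0}
    - {"linear": [0,0,1],"turn": 0}

```text
time: 6.85
eef_pos: [0.485, 0.1289, 0.1178]
eef_rot: [-3.141, -0.0, -3.099]
force: [-0.5, -0.6, 1.1]
opening: 0.0222
gripper_force: 20.0
```

Emit:
arm_command:
  increments:
    - {"linear": [0,0,1],"turn": 0}
    - {"linear": [0,0,1],"turn": 0}
    - {"linear": [0,0,1],"turn": 0}
    - {"linear": [0,0,0],"turn": 0}
    - {"linear": [0,0,0],"turn": 0}

```text
time: 7.48
eef_pos: [0.4851, 0.1289, 0.1147]
eef_rot: [-3.142, -0.0, -3.099]
force: [-1.8, -0.6, 1.3]
opening: 0.022
gripper_force: 20.0
```

Contact: about 3.2 N on the tip (z force from -1.9 to +1.3). I now slide in the -y direction.

Emit:
arm_command:
  increments:
    - {"linear": [0,0,1.5],"turn": 0}
    - {"linear": [0,-1.5,0],"turn": 0}
    - {"linear": [0,-1.5,0],"turn": 0}
    - {"linear": [0,-1.5,0],"turn": 0}
    - {"linear": [0,-1.5,0],"turn": 0}

```text
time: 8.1
eef_pos: [0.4859, 0.1231, 0.1134]
eef_rot: [3.141, 0.001, -3.099]
force: [0.6, 1.8, 0.6]
opening: 0.0218
gripper_force: 20.0
```

Emit:
arm_command:
  increments:
    - {"linear": [0,-1.5,0],"turn": 0}
    - {"linear": [0,-1.5,0],"turn": 0}
    - {"linear": [0,-1.5,0],"turn": 0}
    - {"linear": [0,-1.5,0],"turn": 0}
    - {"linear": [0,0,0],"turn": 0}

```text
time: 8.72
eef_pos: [0.4856, 0.1164, 0.1132]
eef_rot: [-3.141, -0.0, -3.1]
force: [1.0, 0.5, 2.1]
opening: 0.0223
gripper_force: 20.0
```

Emit:
arm_command:
  increments:
    - {"linear": [0,-1.5,0],"turn": 0}
    - {"linear": [0,-1.5,0],"turn": 0}
    - {"linear": [0,-1.5,0],"turn": 0}
    - {"linear": [0,-1.5,0],"turn": 0}
    - {"linear": [0,0,0],"turn": 0}

```text
time: 9.35
eef_pos: [0.486, 0.1105, 0.1132]
eef_rot: [-3.141, -0.0, -3.1]
force: [0.9, 0.9, 1.0]
opening: 0.0219
gripper_force: 20.0
```

Emit:
arm_command:
  increments:
    - {"linear": [0,-1.5,0],"turn": 0}
    - {"linear": [0,-1.5,0],"turn": 0}
    - {"linear": [0,-1.5,0],"turn": 0}
    - {"linear": [0,-1.5,0],"turn": 0}
    - {"linear": [0,0,0],"turn": 0}

```text
time: 9.98
eef_pos: [0.4862, 0.1044, 0.1132]
eef_rot: [-3.141, -0.0, -3.1]
force: [0.1, 0.0, 0.8]
opening: 0.022
gripper_force: 20.0
```

Emit:
arm_command:
  increments:
    - {"linear": [0,-1.5,0],"turn": 0}
    - {"linear": [0,-1.5,0],"turn": 0}
    - {"linear": [0,-1.5,0],"turn": 0}
    - {"linear": [0,-1.5,0],"turn": 0}
    - {"linear": [0,0,0],"turn": 0}

```text
time: 10.6
eef_pos: [0.4864, 0.0985, 0.1132]
eef_rot: [-3.141, -0.0, -3.1]
force: [0.4, 0.4, 1.1]
opening: 0.0217
gripper_force: 20.0
```

Emit:
arm_command:
  increments:
    - {"linear": [0,-1.5,0],"turn": 0}
    - {"linear": [0,-1.5,0],"turn": 0}
    - {"linear": [0,-1.5,0],"turn": 0}
    - {"linear": [0,-1.5,0],"turn": 0}
    - {"linear": [0,0,0],"turn": 0}

```text
time: 11.22
eef_pos: [0.4867, 0.0925, 0.1132]
eef_rot: [-3.141, -0.0, -3.1]
force: [0.6, 0.0, 1.7]
opening: 0.0221
gripper_force: 20.0
```

Emit:
arm_command:
  increments:
    - {"linear": [0,-1.5,0],"turn": 0}
    - {"linear": [0,-1.5,0],"turn": 0}
    - {"linear": [0,-1.5,0],"turn": 0}
    - {"linear": [0,-1.5,0],"turn": 0}
    - {"linear": [0,0,0],"turn": 0}

```text
time: 11.85
eef_pos: [0.4868, 0.0857, 0.1131]
eef_rot: [-3.14, -0.001, -3.1]
force: [-0.1, -3.8, 1.5]
opening: 0.0219
gripper_force: 20.0
```

Fy flipped to -3.8, so the round tip is probably sitting on the near edge. Next, one small step.

Emit:
arm_command:
  increments:
    - {"linear": [0,-1,0],"turn": 0}
    - {"linear": [0,0,0],"turn": 0}
    - {"linear": [0,0,0],"turn": 0}

```text
time: 12.22
eef_pos: [0.4869, 0.0849, 0.1131]
eef_rot: [-3.14, -0.001, -3.1]
force: [-0.5, -5.8, 1.5]
opening: 0.0219
gripper_force: 20.0
```

Emit:
arm_command:
  increments:
    - {"linear": [0,-1,0],"turn": 0}
    - {"linear": [0,0,0],"turn": 0}
    - {"linear": [0,0,0],"turn": 0}

```text
time: 12.6
eef_pos: [0.4869, 0.0847, 0.1132]
eef_rot: [-3.141, -0.0, -3.1]
force: [0.3, -4.8, 0.6]
opening: 0.0215
gripper_force: 20.0
```

```bash
python3 - <<'E'
from h import *
b=cap('side')
for i in range(4):
    s=sensors.read_state();print(s['force'],s['torque'],s['eef_pos']); cap('side')
cv2.imwrite('pics/g4.png',cv2.resize(b['frame'][165:245,285:385],(700,560),interpolation=cv2.INTER_CUBIC)[:,:,::-1])
E
```

```text
[-0.38036875 -6.17461982  1.7662047 ] [-1.23906452 -0.00968546  0.00539443] [0.48691827 0.08462979 0.11316007]
[-0.78344153 -4.42055811  1.53966659] [-1.27036415  0.05853487 -0.04063874] [0.48690962 0.08464075 0.11315236]
[ 0.33390897 -5.1565062  -0.18783937] [-1.32507088 -0.09571794 -0.04760576] [0.48689861 0.08465447 0.11316645]
[ 0.91098694 -5.27379833  0.32842761] [-1.28557677  0.0032634   0.0554612 ] [0.48691539 0.08469223 0.11317216]
```

View pics/g4.png

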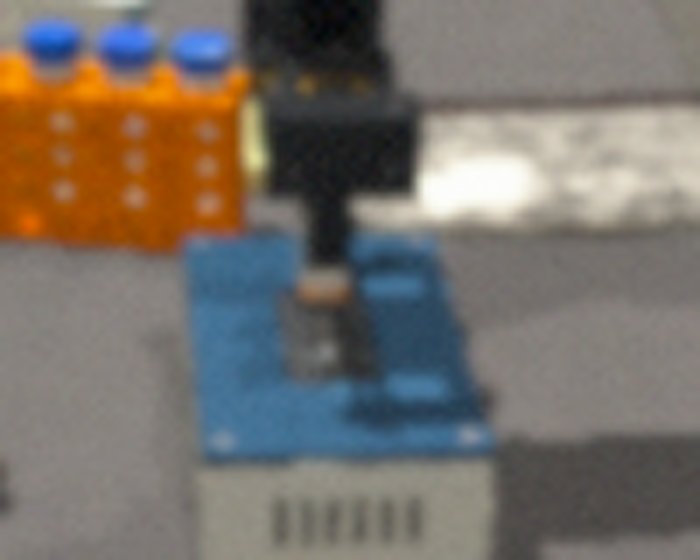

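The side crop shows the probe standing in the window, band at ~(325,288), nothing else touching. The force is at tip height and along -y, so the tip is still on the near edge. I keep going in small steps.

Emit:
arm_command:
  increments:
    - {"linear": [0,-0.7,0],"turn": 0}
    - {"linear": [0,-0.7,0],"turn": 0}
    - {"linear": [0,0,0],"turn": 0}
    - {"linear": [0,0,0],"turn": 0}

```text
time: 13.35
eef_pos: [0.4871, 0.0839, 0.1132]
eef_rot: [3.141, 0.0, -3.099]
force: [0.1, -2.4, -0.8]
opening: 0.022
gripper_force: 20.0
```

Force is easing and z is dropping, so it is going in.

Emit:
arm_command:
  increments:
    - {"linear": [0,-0.7,0],"turn": 0}
    - {"linear": [0,-0.7,0],"turn": 0}
    - {"linear": [0,0,0],"turn": 0}
    - {"linear": [0,0,0],"turn": 0}

```text
time: 13.85
eef_pos: [0.4871, 0.0825, 0.1132]
eef_rot: [3.141, -0.0, -3.099]
force: [-0.1, -0.3, -2.6]
opening: 0.0218
gripper_force: 20.0
```

The tip dropped in: z force is down to the weight alone. I centre it by 2 mm and descend.

Emit:
arm_command:
  increments:
    - {"linear": [0,-1,0],"turn": 0}
    - {"linear": [0,-0.8,0],"turn": 0}
    - {"linear": [0,0,2],"turn": 0}
    - {"linear": [0,0,2],"turn": 0}
    - {"linear": [0,0,0],"turn": 0}

```text
time: 14.48
eef_pos: [0.4871, 0.0804, 0.109]
eef_rot: [-3.141, -0.0, -3.099]
force: [-0.6, 0.3, -1.7]
opening: 0.0217
gripper_force: 20.0
```

Emit:
arm_command:
  increments:
    - {"linear": [0,0,2],"turn": 0}
    - {"linear": [0,0,2],"turn": 0}
    - {"linear": [0,0,2],"turn": 0}
    - {"linear": [0,0,1],"turn": 0}
    - {"linear": [0,0,0],"turn": 0}

```text
time: 15.1
eef_pos: [0.4872, 0.0804, 0.1021]
eef_rot: [-3.142, -0.0, -3.099]
force: [0.2, 0.3, -1.6]
opening: 0.0215
gripper_force: 20.0
```

Emit:
arm_command:
  increments:
    - {"linear": [0,0,1],"turn": 0}
    - {"linear": [0,0,1],"turn": 0}
    - {"linear": [0,0,1],"turn": 0}
    - {"linear": [0,0,0.7],"turn": 0}
    - {"linear": [0,0,0],"turn": 0}

```text
time: 15.72
eef_pos: [0.4872, 0.0804, 0.0985]
eef_rot: [-3.142, 0.0, -3.099]
force: [-0.2, -0.3, -1.3]
opening: 0.0214
gripper_force: 20.0
```

Emit:
arm_command:
  increments:
    - {"linear": [0,0,0.5],"turn": 0}
    - {"linear": [0,0,0.5],"turn": 0}
    - {"linear": [0,0,0],"turn": 0}

```text
time: 16.1
eef_pos: [0.4872, 0.0804, 0.0975]
eef_rot: [-3.142, 0.0, -3.099]
force: [-0.2, -0.0, -2.3]
opening: 0.0216
gripper_force: 20.0
```

Emit:
arm_command:
  increments:
    - {"linear": [0,0,0.5],"turn": 0}
    - {"linear": [0,0,0.5],"turn": 0}
    - {"linear": [0,0,0],"turn": 0}

```text
time: 16.48
eef_pos: [0.4873, 0.0804, 0.0974]
eef_rot: [-3.142, 0.0, -3.099]
force: [-3.9, -0.5, 10.5]
opening: 0.0217
gripper_force: 20.0
```

The collar is seated: +10.5 N at the expected height. I relax and open.

Emit:
arm_command:
  increments:
    - {"linear": [0,0,-0.5],"turn": 0}
    - {"linear": [0,0,0],"turn": 0}
  newtons: 5

```text
time: 16.73
eef_pos: [0.4873, 0.0804, 0.0974]
eef_rot: [-3.142, 0.0, -3.099]
force: [-2.5, -0.7, 5.6]
opening: 0.0217
gripper_force: 5.0
```

Emit:
arm_command:
  increments:
    - {"linear": [0,0,0],"turn": 0}
    - {"linear": [0,0,0],"turn": 0}
    - {"linear": [0,0,0],"turn": 0}
    - {"linear": [0,0,0],"turn": 0}
    - {"linear": [0,0,0],"turn": 0}
  hand: 60

```text
time: 17.35
eef_pos: [0.4872, 0.0804, 0.097]
eef_rot: [-3.142, 0.0, -3.099]
force: [0.0, 0.8, -1.3]
opening: 0.06
gripper_force: 0.0
```

Emit:
arm_command:
  increments:
    - {"linear": [0,0,-20],"turn": 0}
    - {"linear": [0,0,-40],"turn": 0}
    - {"linear": [0,0,-50],"turn": 0}
    - {"linear": [0,0,-40],"turn": 0}
    - {"linear": [0,0,0],"turn": 0}

```text
time: 17.98
eef_pos: [0.4892, 0.0808, 0.25]
eef_rot: [3.14, 0.006, -3.1]
force: [0.3, -0.4, -1.2]
opening: 0.0601
gripper_force: 0.0
```

```bash
python3 - <<'E'
from h import *
b=cap('side');s=sensors.read_state();print(s['time'],s['eef_pos'],s['force'],s['opening'])
cv2.imwrite('pics/g5.png',cv2.resize(b['frame'][165:245,285:385],(700,560),interpolation=cv2.INTER_CUBIC)[:,:,::-1])
for z in (.070,.146): print(proj(b,[.4875,.0804,z]))
E
```

```text
18.025 [0.4878856  0.08056751 0.24802725] [-0.05085923  0.17169467  0.18858928] 0.06017525212252357
[329.95378963 212.03693909]
[330.31670029 191.41146868]
```

View pics/g5.png

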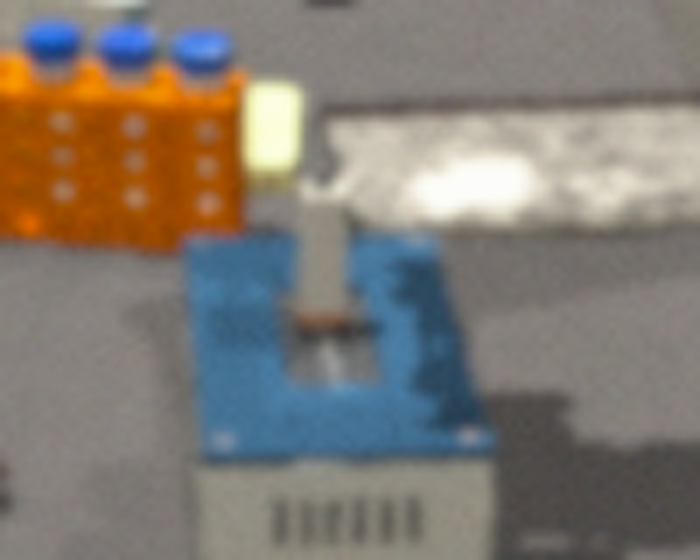

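The probe stands upright and free in the window, collar on the cover at crop (325,328) and handle top at (325,190). The gripper is clear.

```bash
python3 -c "
from plant import ticket;print(ticket.hand_in())"
```

```text
the job is handed in; nothing more can be done
None
```

The white probe is standing upright in the heater's hidden sensor well with its collar on the cover, the gripper is clear of it, and the job was handed in at about 18 s (no verdict came back).

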